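Load the stovetop roaster with chestnuts

ROBOT

A 7-joint arm with a two-finger parallel gripper is mounted at the origin on a cart in front of the work surface, level with it; the furniture and walls round the work are solid. World frame = base frame: x ahead of the robot, y to its left, z up, the work surface at z = 0. Lengths are in m, angles in rad, forces in N, time in s.
With the tool pointing down it reaches from about 0.35 to 0.775 m from the base axis. Payload 3.1 kg.
Tool frame: the origin (TCP) lies between the finger pads; the fingertips stand 17 mm ahead of it and the grasp point (between the pads) lies 2 mm behind it (manip.tcp_to_tips is the distance from the TCP to the fingertips, in m); z points along the fingers, y is the line along which they close (so a half turn about z gives the same grasp; the last joint's range is limited). The gripper opens to 85 mm and grips with 20 to 120 N. Pads are 22 mm wide; open, the fingers measure 114 mm over their backs; the gripper's body (76 mm by 85 mm) begins 54 mm behind the grasp point. The pads swing forward as they close: fully open they stand 13 mm farther back than shut.
Start: joints at [-1.15, 0.311, 0.014, 1.512, -0.004, 1.319, -0.027], TCP at [0.246, 0.492, 0.248] pointing down, gripper open.
Joint ranges: [-2.7, 2.7], [-0.3, 1.91], [-1.27, 1.3], [0.12, 2.57], [-1.44, 4.58], [0.2, 2.03], [-3.05, 3.05]. Speed limits (rad/s): [2.79, 2.79, 3.14, 3.14, 3.14, 3.14, 3.14].

INTERFACE

Orientations are given as a unit quaternion [w, x, y, z].
In Python, from workcell import sensors, viewer, manip gives the robot as it stands. The module is installed in compiled form; this text tells all that it offers.
- The arm moves only by the tool servo_tool, never from a script. Its argument "plan" is a list that holds one entry, the list of rows, each a list of 7 numbers: the shift along the world's x, y, z in mm, then the turn, a rotation vector about the world's x, y, z in degrees, then the opening, from 0 (shut) to 1 (fully open). A call has 1 to 12 rows; each row is the pose to reach, as a shift and turn from the pose commanded when the call began; what a row does not reach only later rows make up. A row lasts 1/10 s, in which the tool goes at most 50 mm and 8.59 degrees, less where a joint would pass 70% of its speed; a pose out of reach is approached as far as the arm can. A call with a gripper value outside its range is refused whole. The fingers move at their own pace and stop on an object; "squeeze" is the grip in N (left out, the last holds). Time passes only in rows, so rows that repeat a pose let the fingers close. It gives the time, the measured TCP pose, the force, the opening and the grip force at its end, in the units of the state.
- sensors.state(): the state, without advancing time (a new reading comes with each control period).
- viewer.capture(name): name is "scene" or "side" or "wrist"; returns a dict with "img" (480x640x3 uint8, red, green, blue), "fx", "fy", "cx", "cy" (pixels), "R" (3x3) and "t" (3): a world point X has camera coordinates R X + t; the wrist camera has in their place "mount" (4x4, takes a point from camera to tool coordinates, whose origin is the TCP and whose axes are the flange's). Camera axes: x right, y down, z forward; pixel columns grow to the right and rows downward; lengths in m; the calibration is good to about 2 mm. A picture is of the moment at which its call begins: read the wrist's pose just before it. There is no depth.
- manip.close_job(): hands the job in; it is judged then, once.
The state is a dict: "time_s": time; "qpos": joint angles; "joint_vel": joint speeds; "tau": joint torques, N m; "tool_pos": TCP position; "tcp_rot": TCP orientation; "force": force on the tool from outside, world axes, zero at the start; "moment": the same for the moment, N m; "width": finger opening in m; "finger_force": force on a finger pad.
Only numpy, scipy, OpenCV 4.12 (cv2) and the standard library are available. Lean on these libraries where they do the work, as an engineer would, in place of code of your own. Each camera call takes 0.05 s, during which the arm holds its last target. There are 200 camera calls.

TASK

Load the roaster for roasting: lift the hinged flap of its lid past upright so that it stays open by itself, then pour all six chestnuts from the scoop through the opening into the pan. Stand the scoop back upright on the wooden board and shut the flap again, leaving the roaster on its burner and the things around it where they are.

Things in the scene. Friction and masses are not known exactly. Their poses are not given: they have to be found in the camera images.
- roaster: Stovetop roaster on the right front burner: round bare-aluminium pan, outer radius 104 mm, rim 92 mm up, loose, 1.6 kg. Origin: centre of its underside, z up. The lid half on its -y side is riveted down, the half on its +y side is the flap. Its +y starts pointing to the robot's left, up to 0.2 rad away from or 0.3 rad towards the robot. Its wooden handle points to its -x.
- gear (a point): Top of the gear boss (30 mm wide, its cap 116 mm up) on the steel bridge, 22 mm wide, that crosses the lid along the pan's x axis between flap and fixed half. The long handle with its stirrer crank (it does not turn here) lies from 104 to 255 mm out on the pan's -x side, up to 155 mm high.
- flap (a joint): Flap hinge, rad: 0 shut on the rim, 1.95 fully open at its stop, leaning back over the fixed half. Axis parallel to the pan's x, at its y = 13 mm, z = 94 mm; opening lifts the +y edge up and over to -y. The flap weighs 130 g: short of upright (1.57) it falls shut when let go, past upright it falls back to its stop and stays open. It swings softly, in about a second; under 1 N at the tab lifts it.
- flap_tab (a point): Underside of the flap's black tab, 107 mm from the hinge. The tab is 36 mm wide, 7 mm thick and stands out 30 mm past the pan's wall, 90 mm clear of the burner: a fingertip gets under it and lifts it without gripping. Flap shut: at the pan's (0, 0.120, 0.092). Frame turns with the flap: y along it away from the hinge, z out of its upper face.
- mouth (a point): Middle of the opening under the flap, in the rim's plane: the pan's (0, 0.058, 0.092). The opening is the half-round between hinge and wall: 85 mm deep (pan y), 196 mm wide (pan x) at the hinge.
- pan_floor (a point): Centre of the pan's inner floor, 4 mm above its underside; inner radius 96 mm at the floor's hsix, 100 mm at the rim.
- board: Light wooden board, 300 x 230 x 18 mm (its x, y, z), laid over the left burners, does not move; origin at the centre of its underside, so its top is 18 mm above the origin.
- scoop: Flat-bottomed open steel scoop, 170 g, standing on the board. Origin under the middle of its floor; +x points to the open nose, z up. Trough 90 mm wide inside; floor 3 mm thick, x = -48 to 42 mm; back and sides 52 mm high, falling to the nose. From x = 42 to 80 mm the floor rises 20 degrees to the lip. Chestnuts stay in while it is level and slide out when the nose is tipped down 55 to 70 degrees.
- scoop_grip (a point): Middle of the scoop's black handle, at the scoop's (-0.117, 0, 0.0545): 100 mm long, 20 mm wide (y), 17 mm high, sloping up 0.22 rad towards the rear (-x). Take it across its width from above.
- scoop_lip (a point): Middle of the scoop's front lip edge, at the scoop's (0.080, 0, 0.0165); the lip is 96 mm wide.
- nut0: Chestnut, dark brown, 28 mm across and 21 mm thick, 12 g; origin at its centre. All six lie on the scoop's floor at the start.
- nut1: Chestnut, dark brown, 28 mm across and 21 mm thick, 12 g; origin at its centre. All six lie on the scoop's floor at the start.
- nut2: Chestnut, dark brown, 28 mm across and 21 mm thick, 12 g; origin at its centre. All six lie on the scoop's floor at the start.
- nut3: Chestnut, dark brown, 28 mm across and 21 mm thick, 12 g; origin at its centre. All six lie on the scoop's floor at the start.
- nut4: Chestnut, dark brown, 28 mm across and 21 mm thick, 12 g; origin at its centre. All six lie on the scoop's floor at the start.
- nut5: Chestnut, dark brown, 28 mm across and 21 mm thick, 12 g; origin at its centre. All six lie on the scoop's floor at the start.
- salt_jar: Bystander: clear jar of pale grain with a grey cap, 61 x 102 mm, between the board and the roaster's far side. Origin under its centre.
- pepper_jar: Bystander: clear jar of dark grey powder with a black cap, 53 x 118 mm, just behind the board. Origin under its centre.
- spice_tin: Bystander: green and yellow rectangular tin, 34 x 45 x 103 mm, behind and right of the roaster. Origin under its centre.
- dish: Shallow round orange dish, 140 x 29 mm, right of the roaster; does not move. Origin under its centre.

How it is judged:
On the way, in this order (a step that is already met when the one before it is completed fails the run):
1. the flap stands open by itself, leaning back past upright (over 1.7 rad), touched by nothing (value of joint flap above 1.7 rad and contact force between each of the arm, the fingers and roaster below 0.2 N), for 0.2 s.
2. all six chestnuts lie inside the pan, poured in while the flap is open (horizontal distance between each of nut0, nut1, nut2, nut3, nut4, nut5 and pan_floor below 0.104 m and z of nut0 in the frame of roaster between 0 and 0.088 m and z of nut1 in the frame of roaster between 0 and 0.088 m and z of nut2 in the frame of roaster between 0 and 0.088 m and z of nut3 in the frame of roaster between 0 and 0.088 m and z of nut4 in the frame of roaster between 0 and 0.088 m and z of nut5 in the frame of roaster between 0 and 0.088 m and value of joint flap above 1.3 rad), for 0.2 s.
At the end, for the whole second after the job is handed in: All six chestnuts are in the pan below its rim, the flap is shut (within 0.06 rad), the scoop stands at rest and level (0.12 rad) on the board, its middle over it; the roaster is within 50 mm, the salt jar, pepper jar and tin within 40 mm of where they stood (horizontal distance between each of nut0, nut1, nut2, nut3, nut4, nut5 and pan_floor below 0.104 m and z of nut0 in the frame of roaster between 0 and 0.088 m and z of nut1 in the frame of roaster between 0 and 0.088 m and z of nut2 in the frame of roaster between 0 and 0.088 m and z of nut3 in the frame of roaster between 0 and 0.088 m and z of nut4 in the frame of roaster between 0 and 0.088 m and z of nut5 in the frame of roaster between 0 and 0.088 m and value of joint flap below 0.06 rad and angle between scoop's own z axis and vertical below 0.12 rad and z of scoop in the frame of board between 0.013 and 0.024 m and x of scoop in the frame of board between -0.15 and 0.15 m and y of scoop in the frame of board between -0.115 and 0.115 m and linear speed of scoop below 0.02 m/s and distance of roaster from where it was at the start of the episode below 0.05 m and angle between roaster's own z axis and vertical below 0.05 rad and distance of each of salt_jar, pepper_jar, spice_tin from where it was at the start of the episode below 0.04 m); the robot touches nothing.
It fails at once if the roaster is pushed more than 50 mm or tipped (distance of roaster from where it was at the start of the episode above 0.05 m or angle between roaster's own z axis and vertical above 0.3 rad).
It fails at once if a bystander is knocked over or pushed more than 40 mm (distance of any of salt_jar, pepper_jar, spice_tin from where it was at the start of the episode above 0.04 m or angle between any of salt_jar, pepper_jar, spice_tin's own z axis and vertical above 0.5 rad).
It also fails if it takes over 72 s, if anything falls off the work surface, if the arm or the gripper's body presses on something with over 40 N, if the wrist force passes 120 N, or if a joint passes its speed limit or range.

## Working session

There is one attempt and no reset: what is moved stays moved. The work goes in short steps, Python scripts to look and compute and a tool call to move; the robot and the scene stay as the last step left them, time stands still between calls to the robot, and variables do not carry over. Pictures are saved under pics/ and viewed, at most 10 in all, crops included, and the job is handed in when it is done.

Besides the shell and the picture viewer there is one more tool, called after "Call:" as name(argument=value, ...), one argument or row to a line, values as JSON. servo_tool: Moves the arm, as the interface text tells. Its arguments: {"type":"object","properties":{"plan":{"type":"array","items":{"type":"array","items":{"type":"array","items":{"type":"number"}}}},"squeeze":{"type":"number"}},"required":["plan"]}

```bash
mkdir -p pics; cat > h.py <<'E'
import numpy as np, cv2, json
from workcell import sensors, viewer, manip
from scipy.spatial.transform import Rotation as Ro
def cap(n,fn=None):
    s=sensors.state(); c=viewer.capture(n)
    if 'mount' in c:
        q=s['tcp_rot']; Rt=Ro.from_quat([q[1],q[2],q[3],q[0]]).as_matrix()
        M=np.eye(4); M[:3,:3]=Rt; M[:3,3]=s['tool_pos']; M=np.linalg.inv(M@np.array(c['mount']))
        c['R']=M[:3,:3]; c['t']=M[:3,3]
    c['R']=np.array(c['R']); c['t']=np.array(c['t'])
    if fn: cv2.imwrite('pics/'+fn,c['img'][:,:,::-1])
    return c
def ray(c,u,v):
    d=c['R'].T@np.array([(u-c['cx'])/c['fx'],(v-c['cy'])/c['fy'],1]); return -c['R'].T@c['t'],d/np.linalg.norm(d)
def plane(c,u,v,z):
    o,d=ray(c,u,v); return o+d*(z-o[2])/d[2]
def tri(*obs):
    A=np.zeros((3,3));b=np.zeros(3);r=[ray(*x) for x in obs]
    for o,d in r: P=np.eye(3)-np.outer(d,d);A+=P;b+=P@o
    X=np.linalg.solve(A,b); return X,[np.linalg.norm(np.cross(X-o,d)) for o,d in r]
def proj(c,X):
    p=c['R']@np.array(X)+c['t']; return np.array([c['fx']*p[0]/p[2]+c['cx'],c['fy']*p[1]/p[2]+c['cy']])
E
python3 - <<'E'
from h import *
np.set_printoptions(precision=4,suppress=True)
s=sensors.state(); print(s)
a=cap('scene','scene0.png');b=cap('side','side0.png');w=cap('wrist','wrist0.png')
for c in (a,b,w): print(-c['R'].T@c['t'], c['R'][2], c['fx'])
E
```

```text
{'time_s': 0.0, 'qpos': array([-1.1497,  0.3117,  0.014 ,  1.5131, -0.0044,  1.3192, -0.0272]), 'joint_vel': array([ 0.0017, -0.0007,  0.001 , -0.0006,  0.0004,  0.0004,  0.0003]), 'tau': array([ -0.0009, -37.991 ,   0.1452, -23.059 ,   0.012 ,   0.0137,
         0.    ]), 'tool_pos': array([0.2452, 0.4916, 0.2472]), 'tcp_rot': array([-0.0002,  0.2293,  0.9734, -0.0011]), 'force': array([0.4212, 0.0902, 0.1965]), 'moment': array([ 0.0466, -0.0469, -0.0411]), 'finger_force': 0.0, 'width': 0.08561123557293156}
[-0.2171  0.3779  1.031 ] [ 0.5913 -0.349  -0.727 ] 501.7940548419446
[-0.0132 -1.0678  0.6066] [ 0.4502  0.7917 -0.413 ] 444.40574881378154
[0.1779 0.5254 0.3733] [ 0.2631 -0.1327 -0.9556] 361.2495752263396
```

View pics/scene0.png

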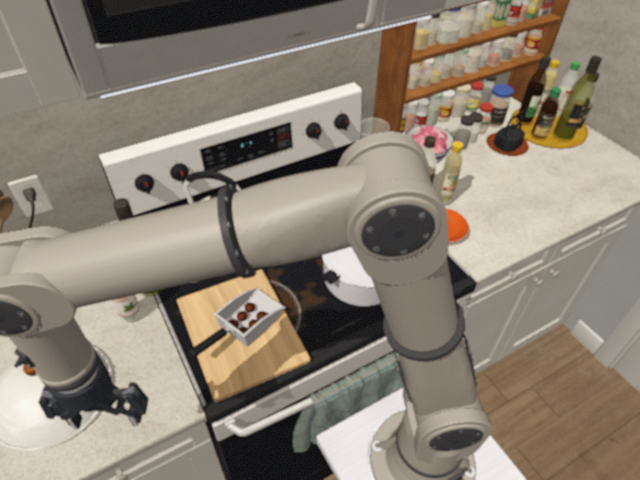

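View pics/side0.png

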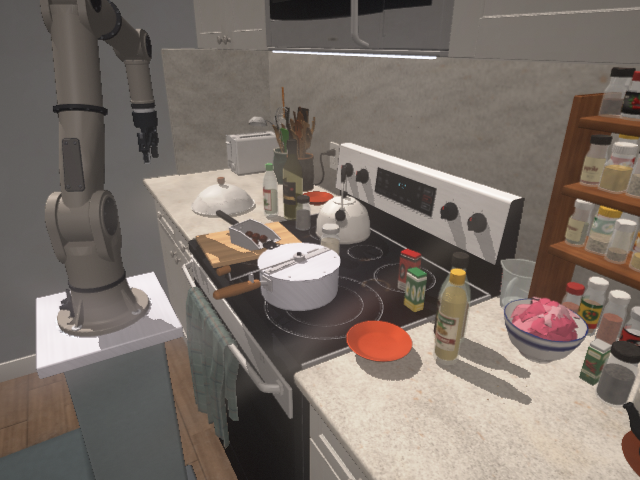

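The scene view shows the scoop at about (250,315) on the board with its handle toward (210,345); the arm partly hides the roaster at (350,275), whose black tab is at about (332,277). In the side view the roaster is at (298,275), its gear boss near (298,256) and its handle toward (225,290). I'll enlarge both.

```bash
python3 - <<'E'
from h import *
a=cv2.imread('pics/scene0.png');b=cv2.imread('pics/side0.png')
A=cv2.resize(a[240:390,180:380],None,fx=4,fy=4,interpolation=cv2.INTER_CUBIC)  # 800x600
B=cv2.resize(b[190:310,190:350],None,fx=5,fy=5,interpolation=cv2.INTER_CUBIC)
for im,u0,v0,f in((A,180,240,4),(B,190,190,5)):
    for u in range(0,im.shape[1],20*f): cv2.putText(im,str(u0+u//f),(u,10),0,.4,(0,0,255),1); cv2.line(im,(u,12),(u,20),(0,0,255),1)
    for v in range(0,im.shape[0],20*f): cv2.putText(im,str(v0+v//f),(0,v+4),0,.4,(0,0,255),1); cv2.line(im,(26,v),(34,v),(0,0,255),1)
cv2.imwrite('pics/A.png',A);cv2.imwrite('pics/B.png',B)
E
```

```text
(no output)
```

View pics/A.png

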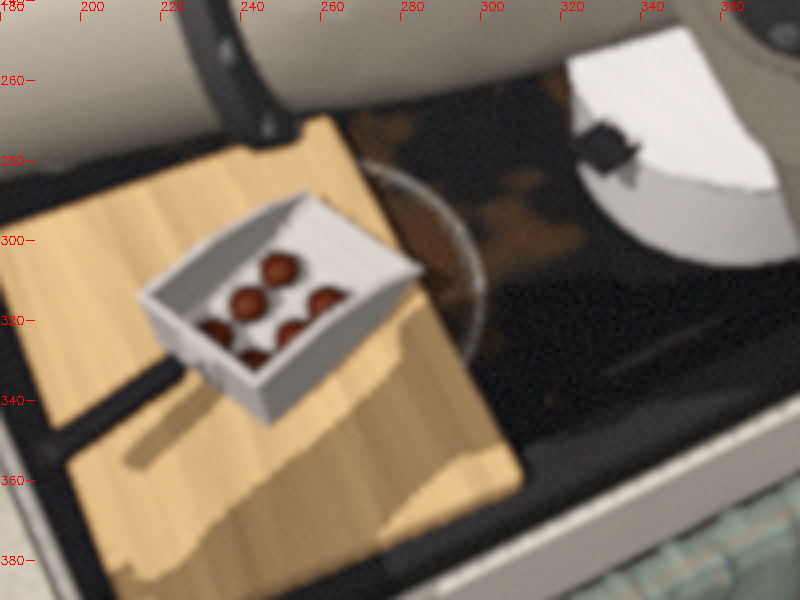

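View pics/B.png

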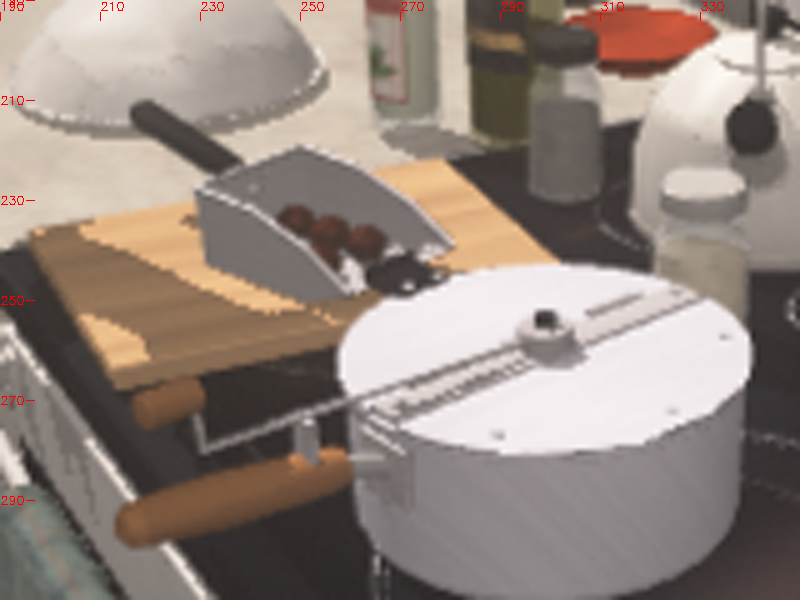

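Crop A: scoop back-rim corners at about (215,313) and (244,335), lip corners at about (257,289) and (285,307), handle end about (190,352), tab about (330,277). Crop B: tab at about (270,244), boss nut (299,253), bridge running from (265,273) to (328,247), pan rim as an ellipse around (299,263).

```bash
python3 - <<'E'
from h import *
np.set_printoptions(precision=4,suppress=True)
import pickle
a=cap('scene');b=cap('side');w=cap('wrist','wrist0.png')
pickle.dump((a,b),open('cams.pkl','wb'))
print('tab',tri((a,330,277),(b,270.5,244)), plane(b,270.5,244,.095),plane(a,330,277,.095))
for n,u,v,z in[('gear',299,253,.116),('bridge1',264,273,.1),('bridge2',329,247,.1),('far left rim',258,261,.094),('right rim',340.5,261,.094),('near',299,281,.094),('far',299,243,.094)]: print(n,plane(b,u,v,z))
print('boss tri?')
for n,pa,pb in[('backL',(215,313),(250,219.5)),('backR',(245,335),(229.5,228)),('lipL',(257,288.5),(280,239)),('lipR',(285,307),(260,248.5)),('hend',(190,352),(217,212)),('hroot',(226,332),(236,222))]:
    print(n,tri((a,*pa),(b,*pb)))
for u,v in[(215,313),(245,335)]: print(plane(a,u,v,.07))
for u,v in[(257,288.5),(285,307)]: print(plane(a,u,v,.0345))
print('board corners',[plane(a,u,v,.018)[:2] for u,v in[(264,269),(311,361),(180,296)]])
# pan white blob in side
hsv=cv2.cvtColor(b['img'],cv2.COLOR_RGB2HSV)
# salt jar, pepper, tin, rough
for n,u,v in[('salt base',331,252),('pepper base',303,229),('tin red',410,292),('tin green',415,308),('dish',380,350)]: print(n,plane(b,u,v,0)[:2])
for X in [(.5,-.2,.0)]: print(proj(a,X),proj(b,X))
E
```

```text
tab (array([ 0.435 , -0.0397,  0.0983]), [np.float64(0.0006937520524940452), np.float64(0.0006937520524940392)]) [ 0.4388 -0.0323  0.095 ] [ 0.4365 -0.0409  0.095 ]
gear [ 0.4604 -0.1612  0.116 ]
bridge1 [ 0.3505 -0.1884  0.1   ]
bridge2 [ 0.5641 -0.1386  0.1   ]
far left rim [ 0.3678 -0.1106  0.094 ]
right rim [ 0.552  -0.2151  0.094 ]
near [ 0.4103 -0.2551  0.094 ]
far [ 0.5119 -0.0635  0.094 ]
boss tri?
backL (array([0.4883, 0.237 , 0.0689]), [np.float64(0.002628253907465082), np.float64(0.002628253907465272)])
backR (array([0.4021, 0.2003, 0.0677]), [np.float64(0.0008922844781233174), np.float64(0.0008922844781232348)])
lipL (array([0.5357, 0.1116, 0.0341]), [np.float64(0.00042544157830639527), np.float64(0.0004254415783066567)])
lipR (array([0.4508, 0.0762, 0.0342]), [np.float64(0.00010246341825678513), np.float64(0.00010246341825681423)])
hend (array([0.4062, 0.3239, 0.0834]), [np.float64(0.004176005319551709), np.float64(0.004176005319551751)])
hroot (array([0.434, 0.234, 0.068]), [np.float64(0.0023547145441633675), np.float64(0.0023547145441633983)])
[0.4908 0.2368 0.07  ]
[0.4016 0.2006 0.07  ]
[0.5359 0.1117 0.0345]
[0.4505 0.0763 0.0345]
board corners [array([0.5989, 0.0634]), array([0.2981, 0.0886]), array([0.6208, 0.2864])]
salt base [0.6639 0.0095]
pepper base [0.6771 0.2204]
tin red [ 0.7169 -0.3048]
tin green [ 0.6757 -0.3712]
dish [ 0.4976 -0.4614]
[367.1131 261.7137] [319.8047 295.1089]
```

View pics/wrist0.png

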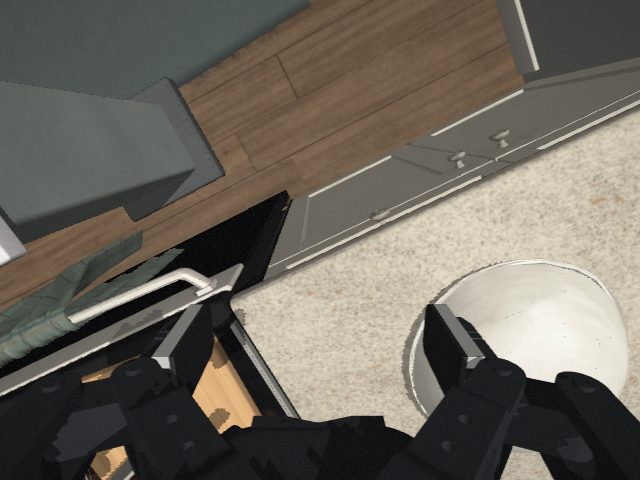

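Found: the roaster's centre is at (0.461, -0.160) with yaw about +0.22, and the tab triangulates to the same place. The scoop origin is at (0.465, 0.169) with yaw -1.21, its lip and rim heights matching the given sizes. Next I'll compute the first move, a tool tilted 45° in front of the tab.

```bash
cat >> h.py <<'E'
C=np.array([.461,-.160]); yaw=.22
xp=np.array([np.cos(yaw),np.sin(yaw),0]); yp=np.array([-np.sin(yaw),np.cos(yaw),0])
def pan(x,y,z): return np.array([C[0],C[1],0])+x*xp+y*yp+np.array([0,0,z])
def rot(zdir,ydir):
    z=np.array(zdir,float); z/=np.linalg.norm(z); y=np.array(ydir,float); y-=z*(y@z); y/=np.linalg.norm(y)
    return np.column_stack([np.cross(y,z),y,z])
def cur():
    s=sensors.state(); q=s['tcp_rot']; return np.array(s['tool_pos']),Ro.from_quat([q[1],q[2],q[3],q[0]]).as_matrix()
def delta(p,R=None):
    p0,R0=cur(); d=1000*(np.array(p)-p0); r=np.zeros(3) if R is None else np.degrees(Ro.from_matrix(R@R0.T).as_rotvec())
    return np.round(d,1),np.round(r,1)
E
python3 - <<'E'
from h import *
a=np.radians(45); R=rot(-yp*np.cos(a)-np.array([0,0,np.sin(a)]),xp)
print(manip.tcp_to_tips, delta(pan(0,.207,.25),R), delta(pan(0,.207,.132),R))
E
```

```text
0.017 (array([ 170.4, -449.9,    2.1]), array([-36.5, -28.7, -48.2])) (array([ 170.4, -449.9, -115.9]), array([-36.5, -28.7, -48.2]))
```

Call:
servo_tool(
  plan=[
    [[20,-50,20,-4,-3,-5,0],[40,-100,40,-7.5,-6,-10,0],[60,-150,40,-11,-9,-15,0],[80,-200,40,-15,-12,-20,0],[100,-250,40,-18,-14,-24,0],[120,-300,40,-22,-17,-29,0],[140,-350,40,-26,-20,-34,0],[155,-400,30,-30,-23,-40,0],[170,-450,20,-34,-26,-45,0],[170,-450,10,-36.5,-28.7,-48.2,0],[170,-450,2,-36.5,-28.7,-48.2,0],[170,-450,2,-36.5,-28.7,-48.2,0]],
  ],
)

```text
time_s: 1.5
tool_pos: [0.4147, 0.0416, 0.2492]
tcp_rot: [0.298, 0.578, 0.721, -0.24]
force: [0.2, 0.0, -0.6]
width: 0.0001
finger_force: 0.0
```

```bash
python3 - <<'E'
from h import *
np.set_printoptions(precision=3,suppress=True)
p,R=cur(); print(p,R.T, sensors.state()['qpos'])
b=cap('side'); a=cap('scene')
A=cv2.resize(b['img'][150:310,190:360,::-1],None,fx=2.3,fy=2.3); B=cv2.resize(a['img'][200:400,180:480,::-1],None,fx=1.4,fy=1.4)
h=max(A.shape[0],B.shape[0]); out=np.zeros((h,A.shape[1]+B.shape[1],3),np.uint8); out[:A.shape[0],:A.shape[1]]=A; out[:B.shape[0],A.shape[1]:]=B
cv2.imwrite('pics/c1.png',out); print(out.shape, proj(b,p+R[:,2]*.017))
E
```

```text
[0.415 0.042 0.249] [[-0.155  0.69  -0.707]
 [ 0.976  0.217 -0.001]
 [ 0.153 -0.69  -0.707]] [-0.997  0.218  0.347  1.913  0.633  1.436 -0.648]
(368, 811, 3) [251.758 190.11 ]
```

View pics/c1.png

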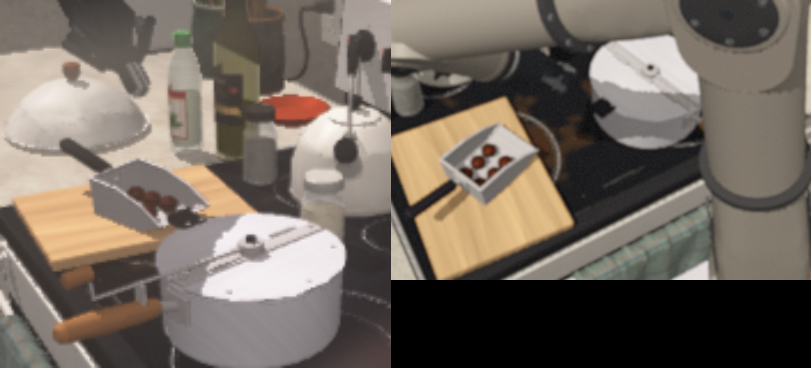

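The closed fingertips appear at side pixel (252,190), exactly where predicted. The gear boss now shows in the scene view at about (365,250), so I'll cross-check the pan centre with it.

```bash
python3 - <<'E'
from h import *
np.set_printoptions(precision=4,suppress=True)
import pickle
a,b=pickle.load(open('cams.pkl','rb'))
print(tri((a,365,250),(b,299,253)),plane(a,365,250,.116))
for q in [(.134,.057),(.134,.112),(.100,.165),(.08,.18),(.0575,.19),(.033,.193),(.016,.192),(.010,.188)]: print(q,delta(pan(0,*q))[0])
E
```

```text
(array([ 0.461 , -0.1557,  0.1114]), [np.float64(0.0027249038990853646), np.float64(0.002724903899085385)]) [ 0.4543 -0.1519  0.116 ]
(0.134, 0.057) [  16.   -72.7 -193.6]
(0.134, 0.112) [  16.   -72.7 -138.6]
(0.1, 0.165) [  23.4 -105.9  -85.6]
(0.08, 0.18) [  27.8 -125.4  -70.6]
(0.0575, 0.19) [  32.7 -147.4  -60.6]
(0.033, 0.193) [  38.  -171.3  -57.6]
(0.016, 0.192) [  41.8 -187.9  -58.6]
(0.01, 0.188) [  43.1 -193.7  -62.6]
```

Call:
servo_tool(
  plan=[
    [[0,0,-40,0,0,0,0],[0,0,-80,0,0,0,0],[0,0,-118,0,0,0,0],[4,-18,-137,0,0,0,0],[8,-36,-156,0,0,0,0],[12,-53,-175,0,0,0,0],[15,-69,-193,0,0,0,0],[15,-69,-193,0,0,0,0]],
  ],
)

```text
time_s: 2.4
tool_pos: [0.4299, -0.0278, 0.0569]
tcp_rot: [0.299, 0.578, 0.721, -0.24]
force: [-0.7, -0.1, 1.5]
width: -0.0002
finger_force: 0.0
```

Call:
servo_tool(
  plan=[
    [[0,0,10,0,0,0,0],[0,0,20,0,0,0,0],[0,0,30,0,0,0,0],[0,0,40,0,0,0,0],[1,-2,50,0,0,0,0],[2,-6,59,0,0,0,0],[4,-13,71,0,0,0,0],[5,-21,83,0,0,0,0],[7,-29,95,0,0,0,0],[8,-37,107,0,0,0,0]],
  ],
)

```text
time_s: 3.4
tool_pos: [0.4383, -0.0654, 0.1654]
tcp_rot: [0.299, 0.578, 0.72, -0.239]
force: [0.4, 0.5, -1.2]
width: 0.0002
finger_force: 0.4
```

Rel. to this: (5,-19,15), (10,-41,25), (15,-65,28), (19,-82,27), (20,-88,23).

Call:
servo_tool(
  plan=[
    [[3,-10,8,0,0,0,0],[5,-19,15,0,0,0,0],[8,-30,20,0,0,0,0],[10,-41,25,0,0,0,0],[12,-53,27,0,0,0,0],[15,-65,28,0,0,0,0],[17,-74,28,0,0,0,0],[19,-82,27,0,0,0,0],[20,-88,25,0,0,0,0],[21,-93,22,0,0,0,0],[21,-93,22,0,0,0,0]],
  ],
)

```text
time_s: 4.5
tool_pos: [0.459, -0.1576, 0.1858]
tcp_rot: [0.299, 0.578, 0.721, -0.239]
force: [-0.7, -0.1, -0.0]
width: -0.0002
finger_force: 0.0
```

```bash
python3 - <<'E'
from h import *
a=cap('scene');b=cap('side')
A=cv2.resize(b['img'][150:310,210:370,::-1],None,fx=2.5,fy=2.5); B=cv2.resize(a['img'][190:350,280:440,::-1],None,fx=2.5,fy=2.5)
cv2.imwrite('pics/c2.png',np.hstack([A,B]))
E
```

```text
(no output)
```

View pics/c2.png

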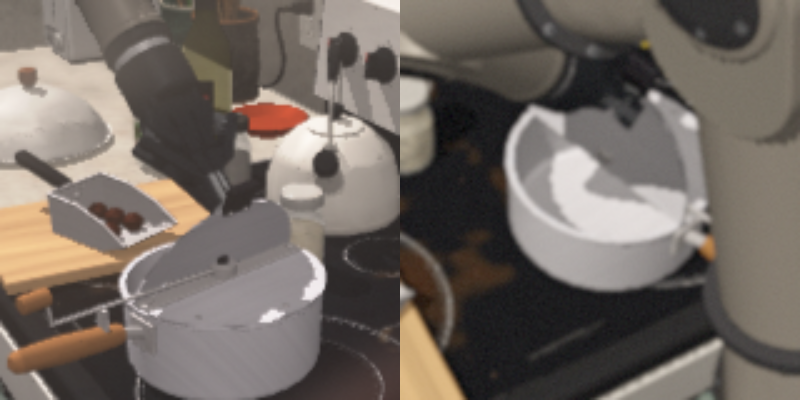

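The pictures show the flap standing past upright with the wrist force near zero. At left pixel (240,215), its top edge leans toward the fixed half. I'll withdraw along the pan's +y and upward while it settles.

Call:
servo_tool(
  plan=[
    [[-4,20,2,0,0,0,0],[-9,40,10,0,0,0,0],[-14,65,30,0,0,0,0],[-20,95,60,0,0,0,0],[-28,125,90,0,0,0,0.5],[-28,125,90,0,0,0,1]],
  ],
)

```text
time_s: 5.2
tool_pos: [0.4342, -0.0256, 0.2789]
tcp_rot: [0.301, 0.576, 0.724, -0.233]
force: [0.5, 0.4, -0.2]
width: 0.0281
finger_force: 0.0
```

```bash
cat >> h.py <<'E'
xs=np.array([np.cos(-1.211),np.sin(-1.211),0]); ys=np.array([-xs[1],xs[0],0]); Z=np.array([0,0,1.])
t=np.radians(25)
zd=xs*np.sin(t)-Z*np.cos(t); Rg=rot(zd,ys); grip=np.array([.423,.279,.0725])
E
python3 - <<'E'
from h import *
print(delta(grip-.09*zd,Rg),delta(grip+.002*zd,Rg))
a=cap('scene','scene2.png')
E
```

```text
(array([ -24.6,  340.2, -124.9]), array([18.7,  6.3,  7.4])) (array([ -10.9,  303.8, -208.3]), array([18.7,  6.3,  7.4]))
```

Call:
servo_tool(
  plan=[
    [[-3,40,0,2,0.7,1,1],[-6,80,0,4,1.4,2,1],[-9,120,0,6,2,3,1],[-12,160,0,8,3,4,1],[-15,200,0,11,4,5,1],[-18,240,-10,14,5,6,1],[-21,285,-40,17,6,7,1],[-24,325,-80,18.7,6.3,7.4,1],[-24,345,-122,18.7,6.3,7.4,1],[-24,345,-122,18.7,6.3,7.4,1],[-24,345,-122,18.7,6.3,7.4,1]],
  ],
)

```text
time_s: 6.35
tool_pos: [0.4069, 0.3114, 0.1524]
tcp_rot: [0.177, 0.557, 0.801, -0.133]
force: [0.9, -0.8, 0.8]
width: 0.0852
finger_force: 0.0
```

```bash
python3 - <<'E'
from h import *
print(delta(grip-.05*zd,Rg),delta(grip+.002*zd,Rg), sensors.state()['width'])
c=cap('wrist'); cv2.imwrite('pics/w1.png',c['img'][:,:,::-1])
for k in(-.167,-.117,-.067): print(proj(c,np.array([.465,.169,.018])+xs*k+Z*(.0545-.22*(k+.117))))
b=cap('side')['img']; a=cap('scene')['img']
top=np.hstack([cv2.resize(c['img'],(400,300)),cv2.resize(b[150:300,200:400],(400,300))])
bot=np.hstack([cv2.resize(a[225:375,170:370],(400,300)),cv2.resize(a[180:300,270:430],(400,300))])
cv2.imwrite('pics/m1.png',np.vstack([top,bot])[:,:,::-1])
E
```

```text
(array([  8.6, -12.6, -34.6]), array([ 0.8, -0.7,  0.4])) (array([ 16.4, -33.1, -81.8]), array([ 0.8, -0.7,  0.4])) 0.0852444007407743
[328.31710792 197.6620001 ]
[327.2246372 252.4750279]
[326.47424158 290.12496646]
```

View pics/m1.png

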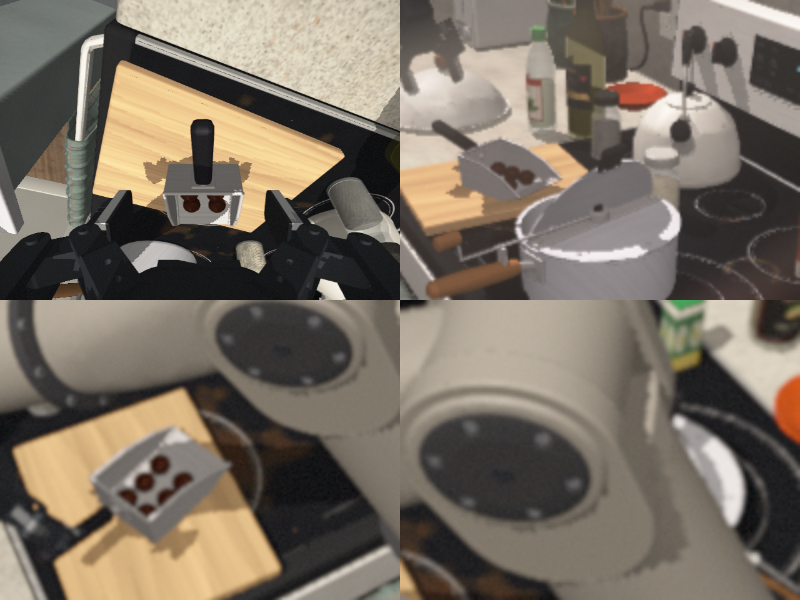

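The handle runs down the middle of the wrist image, from (323,192) to (325,296) at full scale, within a few pixels of the prediction, and the flap stays open. I'll grasp now.

Call:
servo_tool(
  plan=[
    [[8,-12,-20,0.8,-0.7,0.4,1],[9,-13,-35,0.8,-0.7,0.4,1],[12,-20,-52,0.8,-0.7,0.4,1],[14,-26,-66,0.8,-0.7,0.4,1],[16,-32,-80,0.8,-0.7,0.4,1],[16,-33,-82,0.8,-0.7,0.4,1],[16,-33,-82,0.8,-0.7,0.4,0],[16,-33,-82,0.8,-0.7,0.4,0],[16,-33,-82,0.8,-0.7,0.4,0],[16,-33,-82,0.8,-0.7,0.4,0],[16,-33,-82,0.8,-0.7,0.4,0],[16,-33,-82,0.8,-0.7,0.4,0]],
  ],
  squeeze=100,
)

```text
time_s: 7.7
tool_pos: [0.4234, 0.2807, 0.0729]
tcp_rot: [0.178, 0.556, 0.803, -0.12]
force: [-1.4, 0.6, 4.7]
width: 0.0186
finger_force: 97.5
```

Call:
servo_tool(
  plan=[
    [[0,0,5,0,0,0,0],[0,0,15,0,0,0,0],[0,0,30,0,0,0,0],[0,0,50,0,0,0,0],[0,0,75,0,0,0,0],[0,0,100,0,0,0,0],[0,0,115,0,0,0,0],[0,0,120,0,0,0,0],[0,0,120,0,0,0,0]],
  ],
)

```text
time_s: 8.6
tool_pos: [0.4237, 0.2804, 0.1928]
tcp_rot: [0.177, 0.557, 0.803, -0.119]
force: [-0.7, 0.9, -3.0]
width: 0.0185
finger_force: 97.9
```

```bash
cat >> h.py <<'E'
def T(R,p): M=np.eye(4); M[:3,:3]=R; M[:3,3]=p; return M
S0=T(np.column_stack([xs,ys,Z]),[.465,.169,.018])
G0=T(Ro.from_quat([.556,.803,-.12,.178]).as_matrix(),[.4234,.2807,.0729])
def pour(phi,lip,yw=0):  # phi deg nose down about lip; lip in pan coords
    a=np.radians(phi); Ry=Ro.from_rotvec(Z*np.radians(yw)).as_matrix()
    B=Ry@np.column_stack([-yp,xp,Z])@Ro.from_rotvec([0,a,0]).as_matrix()
    S=T(B,pan(*lip)-B@np.array([.080,0,.0165])); return S@np.linalg.inv(S0)@G0
def cmd(M): return delta(M[:3,3],M[:3,:3])
E
python3 - <<'E'
from h import *
s=sensors.state(); print(s['tool_pos'],s['tcp_rot'],s['force'],s['moment'],s['width'],s['finger_force'])
for phi,lip in[(0,(0,.10,.16)),(0,(0,.06,.13)),(35,(0,.06,.115)),(65,(0,.06,.095))]:
    M=pour(phi,lip); print(phi,M[:3,3].round(3),cmd(M))
a=cap('scene')['img'];b=cap('side')['img'];w=cap('wrist')['img']
cv2.imwrite('pics/m2.png',np.hstack([cv2.resize(b[130:280,180:380],(400,300)),cv2.resize(w,(400,300))])[:,:,::-1])
E
```

```text
[0.42371295 0.28037714 0.19282628] [ 0.17748817  0.55679635  0.80262911 -0.11942485] [-0.69808249  0.87643381 -2.96929918] [0.86368928 0.38004642 0.00478807] 0.01845940132392952 97.89597630500793
0 [0.396 0.132 0.198] (array([ -27.6, -148.3,    5.6]), array([-0.1,  0. , -7.9]))
0 [0.405 0.093 0.168] (array([ -18.9, -187.3,  -24.4]), array([-0.1,  0. , -7.9]))
35 [0.417 0.036 0.261] (array([  -6.2, -244. ,   67.9]), array([33.5, 10. , -7.7]))
65 [ 0.438 -0.053  0.292] (array([  13.8, -333.5,   98.9]), array([62.3, 18.6, -7. ]))
```

View pics/m2.png

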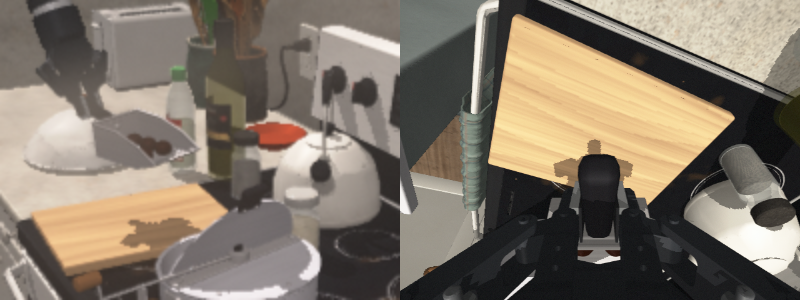

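The scoop is held level with its nuts, clear above the board, and the flap stays open. I'll carry it to the mouth.

Call:
servo_tool(
  plan=[
    [[-2,-8,2,0,0,-0.5,0],[-5,-25,4,0,0,-1.5,0],[-10,-47,6,0,0,-3,0],[-15,-72,6,0,0,-4,0],[-20,-97,6,0,0,-5,0],[-24,-122,6,0,0,-6.5,0],[-26,-143,4,0,0,-7.9,0],[-24,-158,-1,0,0,-7.9,0],[-22,-171,-10,0,0,-7.9,0],[-20,-181,-20,0,0,-7.9,0],[-19,-187,-24,0,0,-7.9,0],[-19,-187,-24,0,0,-7.9,0]],
  ],
)

```text
time_s: 9.95
tool_pos: [0.4039, 0.0918, 0.1677]
tcp_rot: [0.169, 0.611, 0.762, -0.133]
force: [0.1, 0.3, -1.6]
width: 0.0185
finger_force: 97.7
```

```bash
python3 - <<'E'
from h import *
s=sensors.state(); print(s['force'],s['qpos'].round(2))
for phi,z in[(5,.13),(10,.13),(15,.128),(20,.125),(25,.122),(30,.119),(35,.116),(40,.113),(45,.11),(50,.107),(55,.104),(60,.10),(65,.097),(70,.097)]:
    print(phi,*cmd(pour(phi,(0,.06,z))))
E
```

```text
[ 0.13064219  0.28048605 -1.57039524] [-0.9   0.19  0.34  1.98  0.38  1.16 -0.52]
5 [ 1.8 -2.8 18. ] [5. 1. 0.]
10 [ 3.  -8.2 34.8] [9.8 2.1 0. ]
15 [  4.5 -15.1  49. ] [14.7  3.1  0. ]
20 [  6.4 -23.3  61.6] [19.6  4.2  0. ]
25 [  8.5 -32.8  73.3] [24.5  5.3  0. ]
30 [ 10.9 -43.5  84.2] [29.4  6.4  0. ]
35 [ 13.5 -55.4  94.1] [34.2  7.5  0. ]
40 [ 16.4 -68.3 102.8] [39.1  8.6  0. ]
45 [ 19.5 -82.2 110.4] [44.   9.7 -0. ]
50 [ 22.8 -96.9 116.6] [48.9 10.8 -0. ]
55 [  26.3 -112.3  121.5] [53.8 11.9 -0. ]
60 [  29.9 -128.4  124.1] [58.6 13.  -0. ]
65 [  33.6 -145.   126.1] [63.5 14.  -0. ]
70 [  37.4 -161.9  129.7] [68.4 15.1 -0. ]
```

Call:
servo_tool(
  plan=[
    [[1,-1,9,2.5,0.5,0,0],[2,-3,18,5,1,0,0],[3,-8,35,9.8,2.1,0,0],[4.5,-15,49,14.7,3.1,0,0],[6.5,-23,62,19.6,4.2,0,0],[8.5,-33,73,24.5,5.3,0,0],[11,-43.5,84,29.4,6.4,0,0],[13.5,-55,94,34.2,7.5,0,0],[16.5,-68,103,39.1,8.6,0,0],[19.5,-82,110,44,9.7,0,0],[23,-97,117,48.9,10.8,0,0],[23,-97,117,48.9,10.8,0,0]],
  ],
)

```text
time_s: 11.15
tool_pos: [0.4284, -0.0095, 0.2849]
tcp_rot: [-0.167, 0.615, 0.759, 0.138]
force: [0.2, -1.5, -2.3]
width: 0.0183
finger_force: 98.1
```

```bash
cat > look.py <<'E'
from h import *
import sys
s=sensors.state(); print(s['time_s'],s['force'],s['qpos'].round(2),s['width'])
c=cap(sys.argv[1])['img']; h=cv2.cvtColor(c,cv2.COLOR_RGB2HSV)
m=((h[...,0]<12)|(h[...,0]>170))&(h[...,1]>90)&(h[...,2]>25)&(h[...,2]<150)
n,_,st,ce=cv2.connectedComponentsWithStats(m.astype(np.uint8))
x0,y0,x1,y1=map(int,sys.argv[2:6])
print([(tuple(ce[i].round(0)),st[i,4]) for i in range(1,n) if st[i,4]>8 and x0<ce[i][0]<x1 and y0<ce[i][1]<y1])
E
python3 - <<'E'
from h import *
for phi,z in[(50,.107),(60,.10),(65,.097),(70,.095),(75,.095)]: print(phi,*cmd(pour(phi,(0,.06,z))))
E
python3 look.py side 200 120 400 310
```

```text
50 [-1.7  4.4 -0.7] [0.2 0.1 0.5]
60 [  5.4 -27.1   6.8] [9.9 2.2 0.5]
65 [  9.1 -43.7   8.8] [14.8  3.3  0.5]
70 [ 12.8 -60.6  10.4] [19.7  4.3  0.5]
75 [ 16.7 -77.8  12.4] [24.6  5.4  0.5]
11.15 [ 0.18137273 -1.54970105 -2.28538683] [-0.31  0.19  0.71  1.7  -0.48  1.56  0.68] 0.018275292461928806
[((np.float64(298.0), np.float64(128.0)), np.int32(113)), ((np.float64(316.0), np.float64(202.0)), np.int32(45))]
```

Call:
servo_tool(
  plan=[
    [[3.5,-15,5,4.9,1.1,0,0],[7,-31,7.5,9.8,2.1,0,0],[11,-48,9.5,14.6,3.2,0,0],[14.5,-65,11,19.5,4.3,0,0],[14.5,-65,11,19.5,4.3,0,0],[14.5,-65,11,19.5,4.3,0,0],[14.5,-65,11,19.5,4.3,0,0],[14.5,-65,11,19.5,4.3,0,0],[14.5,-65,11,19.5,4.3,0,0],[14.5,-65,11,19.5,4.3,0,0]],
  ],
)

```text
time_s: 12.2
tool_pos: [0.442, -0.0681, 0.2969]
tcp_rot: [-0.298, 0.577, 0.72, 0.244]
force: [-1.5, -0.2, -2.2]
width: 0.0184
finger_force: 98.2
```

```bash
python3 look.py wrist 0 0 640 480; python3 look.py scene 250 150 480 350; python3 - <<'E'
from h import *
p,R=cur(); M=T(R,p)@np.linalg.inv(G0)@S0; L=M@np.array([.08,0,.0165,1]); d=L[:3]-pan(0,0,0); print('lip pan',d@xp,d@yp,d[2],'pitch',np.degrees(np.arcsin(-M[2,0])))
b=cap('side')['img'];a=cap('scene')['img']
cv2.imwrite('pics/m3.png',np.hstack([cv2.resize(b[100:325,200:400],None,fx=2,fy=2),cv2.resize(a[180:405,260:460],None,fx=2,fy=2)])[:,:,::-1])
E
```

```text
12.2 [-1.478478   -0.16222169 -2.21559608] [ 0.04  0.48  0.72  1.53 -0.74  1.93  1.01] 0.01843562544662993
[((np.float64(508.0), np.float64(80.0)), np.int32(222)), ((np.float64(633.0), np.float64(94.0)), np.int32(184)), ((np.float64(560.0), np.float64(93.0)), np.int32(19)), ((np.float64(570.0), np.float64(108.0)), np.int32(93)), ((np.float64(622.0), np.float64(132.0)), np.int32(86)), ((np.float64(380.0), np.float64(296.0)), np.int32(402)), ((np.float64(418.0), np.float64(300.0)), np.int32(20)), ((np.float64(383.0), np.float64(313.0)), np.int32(25)), ((np.float64(393.0), np.float64(316.0)), np.int32(10))]
12.25 [-0.56525301 -0.71893628 -1.7678758 ] [ 0.04  0.48  0.72  1.53 -0.74  1.93  1.01] 0.018308145349788953
[((np.float64(347.0), np.float64(177.0)), np.int32(18)), ((np.float64(350.0), np.float64(197.0)), np.int32(39)), ((np.float64(465.0), np.float64(225.0)), np.int32(58)), ((np.float64(338.0), np.float64(262.0)), np.int32(15)), ((np.float64(280.0), np.float64(297.0)), np.int32(11)), ((np.float64(288.0), np.float64(303.0)), np.int32(54))]
lip pan 0.0017756989419588417 0.06160724885526783 0.09633120847717742 pitch 70.04552957593154
```

Call:
servo_tool(
  plan=[
    [[0,0,10,0,0,0,0],[0,0,0,0,0,0,0],[0,0,10,0,0,0,0],[0,0,0,0,0,0,0],[0,0,10,0,0,0,0],[0,0,10,0,0,0,0],[-3,17,10,-4.9,-1.1,0,0],[-7.5,34,9,-9.7,-2.2,0,0],[-11,50,7,-14.6,-3.2,0,0],[-14.5,65,4,-19.5,-4.3,0,0]],
  ],
)

```text
time_s: 13.4
tool_pos: [0.4274, -0.0034, 0.3008]
tcp_rot: [-0.167, 0.611, 0.761, 0.139]
force: [-0.3, 0.8, -1.8]
width: 0.0185
finger_force: 98.2
```

```bash
python3 - <<'E'
from h import *
for phi,z in[(40,.125),(30,.135),(20,.14),(10,.145),(0,.15)]: print(phi,*cmd(pour(phi,(0,.06,z))))
for z in (.15,.17,): print(*cmd(pour(0,(0,.14,z)))) 
M=G0.copy(); M[2,3]+=.12; print(cmd(M))
E
```

```text
40 [ -7.   26.9 -18.3] [-9.7 -2.   0. ]
30 [-12.6  51.7 -32.9] [-19.5  -4.2   0. ]
20 [-17.1  71.9 -56.5] [-29.3  -6.3  -0. ]
10 [-20.5  87.  -83.4] [-39.   -8.5  -0. ]
0 [ -22.6   96.5 -112.4] [-48.8 -10.7  -0. ]
[ -40.   174.6 -112.4] [-48.8 -10.7  -0. ]
[-40.  174.6 -92.4] [-48.8 -10.7  -0. ]
(array([  -4. ,  284.1, -107.9]), array([-47.9, -14.1,   7.5]))
```

Call:
servo_tool(
  plan=[
    [[-3,14,-8,-4.9,-1,0,0],[-7,28,-15,-9.7,-2,0,0],[-10,42,-22,-14.6,-3.1,0,0],[-13,56,-30,-19.5,-4.2,0,0],[-16,72,-40,-24.4,-5.2,0,0],[-20,90,-52,-29.3,-6.3,0,0],[-24,108,-64,-34.2,-7.4,0,0],[-28,126,-76,-39,-8.5,0,0],[-34,150,-86,-44,-9.6,0,0],[-40,175,-92,-48.8,-10.7,0,0],[-40,175,-92,-48.8,-10.7,0,0]],
  ],
)

```text
time_s: 14.5
tool_pos: [0.3843, 0.1785, 0.2057]
tcp_rot: [0.166, 0.606, 0.767, -0.132]
force: [0.1, 0.4, -1.8]
width: 0.0185
finger_force: 98.0
```

```bash
python3 look.py scene 250 200 460 350; python3 look.py side 200 120 400 310;  python3 - <<'E'
from h import *
M=G0.copy(); M[2,3]+=.12; print(cmd(M)); M[2,3]-=.12; print(cmd(M))
a=cap('scene');b=cap('side')
p,R=cur(); S=T(R,p)@np.linalg.inv(G0)@S0
for c in(a,b): print('scoop floor',[proj(c,(S@np.array([x,y,.003,1]))[:3]).round(0) for x,y in((-.048,-.045),(-.048,.045),(.042,-.045),(.042,.045),(.08,0))],'pan',[proj(c,pan(x,y,.01)).round(0) for x,y in((0,0),(0,.09),(.09,0),(-.09,0))])
A=cv2.resize(a['img'][220:370,200:400],(400,300)); B=cv2.resize(a['img'][220:320,300:433],(400,300)); D=cv2.resize(b['img'][160:310,180:380],(400,300))
cv2.imwrite('pics/m4.png',np.vstack([np.hstack([A,B]),np.hstack([D,cv2.resize(cap('wrist')['img'],(400,300))])])[:,:,::-1])
E
```

```text
14.5 [ 0.13972626  0.44171693 -1.75053734] [-1.02  0.22  0.28  1.83  0.32  1.32 -0.61] 0.018450724971462096
[((np.float64(339.0), np.float64(261.0)), np.int32(37)), ((np.float64(358.0), np.float64(271.0)), np.int32(36)), ((np.float64(314.0), np.float64(301.0)), np.int32(11)), ((np.float64(288.0), np.float64(311.0)), np.int32(12)), ((np.float64(294.0), np.float64(316.0)), np.int32(10))]
14.55 [-0.07984726  0.00473102 -1.47322051] [-1.01  0.21  0.29  1.83  0.32  1.33 -0.61] 0.018212541107193874
[((np.float64(298.0), np.float64(128.0)), np.int32(95)), ((np.float64(266.0), np.float64(191.0)), np.int32(24)), ((np.float64(316.0), np.float64(202.0)), np.int32(45))]
(array([ 36.6, 108.3, -14.9]), array([-0.1, -0.2,  7.9]))
(array([  36.6,  108.3, -134.9]), array([-0.1, -0.2,  7.9]))
scoop floor [array([296., 306.]), array([270., 282.]), array([327., 284.]), array([301., 262.]), array([326., 265.])] pan [array([363., 274.]), array([339., 292.]), array([339., 256.]), array([388., 295.])]
scoop floor [array([226., 215.]), array([252., 207.]), array([244., 223.]), array([270., 216.]), array([266., 223.])] pan [array([300., 289.]), array([278., 277.]), array([324., 278.]), array([272., 301.])]
```

View pics/m4.png

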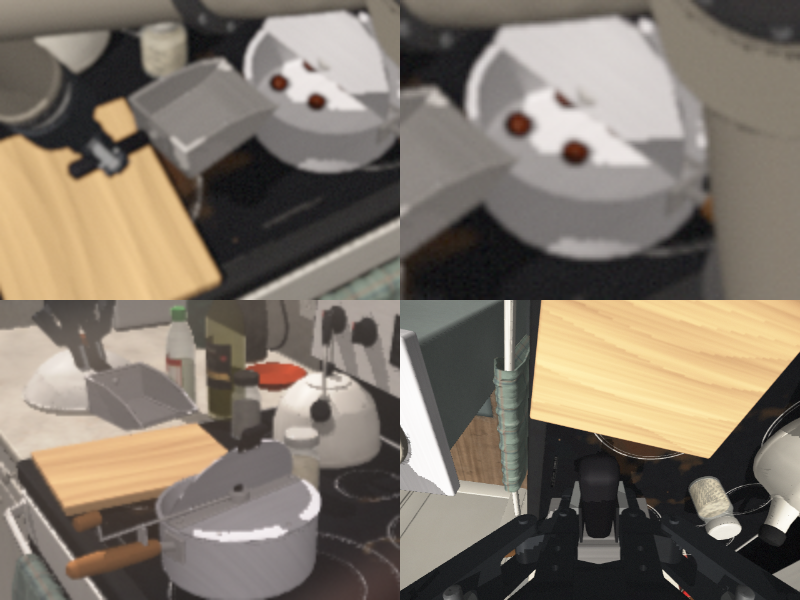

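The scoop is empty. Three nuts show in the pan's open half (top-right panel: (517,125), (575,152), (565,100)), the rest lie out of sight under the lid, and none appear spilled. I'll put the scoop back.

Call:
servo_tool(
  plan=[
    [[9,27,-3,0,0,2,0],[18,55,-7,0,0,4,0],[27,82,-11,0,0,6,0],[36,108,-20,0,0,7.9,0],[36.5,108,-45,0,0,7.9,0],[36.5,108,-75,0,0,7.9,0],[36.5,108,-100,0,0,7.9,0],[36.5,108,-118,0,0,7.9,0],[36.5,108,-127,0,0,7.9,0],[36.5,108,-131,0,0,7.9,0],[36.5,108,-133,0,0,7.9,0],[36.5,108,-133,0,0,7.9,0]],
  ],
)

```text
time_s: 15.95
tool_pos: [0.4246, 0.2794, 0.0761]
tcp_rot: [0.177, 0.557, 0.803, -0.119]
force: [0.7, -0.3, -1.3]
width: 0.0189
finger_force: 98.1
```

Call:
servo_tool(
  plan=[
    [[0,0,-1,0,0,0,0],[0,0,-2,0,0,0,0],[0,0,-3,0,0,0,0],[0,0,-3,0,0,0,0],[0,0,-3,0,0,0,0]],
  ],
)

```text
time_s: 16.45
tool_pos: [0.4244, 0.2797, 0.073]
tcp_rot: [0.177, 0.557, 0.803, -0.12]
force: [-0.8, 1.3, 3.1]
width: 0.0187
finger_force: 98.9
```

Call:
servo_tool(
  plan=[
    [[0,0,0,0,0,0,0.3],[0,0,0,0,0,0,0.6],[0,0,0,0,0,0,1],[0,0,0,0,0,0,1],[0,0,0,0,0,0,1],[-2,4,10,0,0,0,1],[-5,14,32,0,0,0,1],[-9,25,57,0,0,0,1],[-13,36,82,0,0,0,1],[-13,36,130,0,0,0,1],[-13,36,175,0,0,0,0.5],[-13,36,200,0,0,0,0]],
  ],
  squeeze=30,
)

```text
time_s: 17.65
tool_pos: [0.4119, 0.3163, 0.2772]
tcp_rot: [0.177, 0.557, 0.803, -0.117]
force: [-0.1, 0.6, -0.3]
width: 0.0593
finger_force: 0.0
```

```bash
python3 - <<'E'
from h import *
np.set_printoptions(precision=4,suppress=True)
print(sensors.state()['width'])
# flap tab location now: dark tab search in side near open flap
b=cap('side'); a=cap('scene')
for th in(1.75,1.95): print(th,[proj(c,pan(0,.013+.119*np.cos(th),.094+.119*np.sin(th))).round(1) for c in(a,b)])
g=b['img'].mean(2); sub=g[190:240,280:330]; ys_,xs_=np.where(sub<55); print('dark',len(xs_),xs_.mean()+280,ys_.mean()+190)
# scoop change vs initial
import pickle
a0,b0=pickle.load(open('cams.pkl','rb'))
d=np.abs(b['img'].astype(int)-b0['img']).max(2)[195:255,210:290]>40; print('side diff px scoop region',d.sum())
w=cap('wrist','wend.png')
a_=np.radians(45); R=rot(yp*np.cos(a_)-Z*np.sin(a_),xp); print('far pose',delta(pan(0,-.1,.3),R))
R2=rot(-Z,xp); print('down pose',delta(pan(0,-.1,.3),R2))
E
```

```text
0.05927365795623417
1.75 [array([371.9, 218. ]), array([300.7, 218.9])]
1.95 [array([378.3, 215.6]), array([306.9, 223.9])]
dark 228 300.35526315789474 225.53070175438597
side diff px scoop region 905
far pose (array([  71.2, -573.8,   25.2]), array([66.5, 20.2, -6.7]))
down pose (array([  71.2, -573.8,   25.2]), array([23.3,  7.4, -7.7]))
```

```bash
python3 - <<'E'
from h import *
R=rot(-Z,xp)
for q in((-.065,.29),(-.065,.192),(.03,.192)): print(q,pan(0,*q),delta(pan(0,*q),R))
E
```

```text
(-0.065, 0.29) [ 0.47518493 -0.22343333  0.29      ] (array([  63.5, -539.7,   15.2]), array([23.3,  7.4, -7.7]))
(-0.065, 0.192) [ 0.47518493 -0.22343333  0.192     ] (array([  63.5, -539.7,  -82.8]), array([23.3,  7.4, -7.7]))
(0.03, 0.192) [ 0.45445311 -0.13072308  0.192     ] (array([  42.8, -447. ,  -82.8]), array([23.3,  7.4, -7.7]))
```

Call:
servo_tool(
  plan=[
    [[5,-48,10,2,0.7,-0.7,0],[10,-96,16,4,1.4,-1.4,0],[16,-144,16,6,2,-2,0],[22,-192,16,8,2.7,-2.7,0],[28,-240,16,10,3.4,-3.4,0],[34,-288,16,12,4,-4,0],[40,-336,16,14,4.6,-4.8,0],[46,-384,16,16,5.2,-5.5,0],[52,-432,16,18,6,-6.2,0],[58,-480,16,20.5,6.7,-7,0],[63,-525,16,23,7.4,-7.7,0],[64,-540,15,23.3,7.4,-7.7,0]],
  ],
)

```text
time_s: 19.0
tool_pos: [0.4725, -0.2322, 0.2862]
tcp_rot: [0.0, 0.629, 0.778, -0.005]
force: [-0.8, 0.5, -0.1]
width: 0.0
finger_force: 0.0
```

```bash
python3 - <<'E'
from h import *
s=sensors.state(); print(s['tool_pos'],s['width'],s['joint_vel'].round(2))
a=cap('scene')
s=sensors.state(); print(s['tool_pos'],s['width'])
R=rot(-Z,xp)
for q in((-.065,.29),(-.065,.192),(.03,.192)): print(q,delta(pan(0,*q),R))
E
```

```text
[ 0.47248568 -0.23219023  0.28615885] 2.1240510327228247e-05 [ 0.3   0.18 -0.02 -0.15 -0.2   0.08  0.34]
[ 0.4722888  -0.23244752  0.28578568] -0.0002579528191930983
(-0.065, 0.29) (array([2.9, 9. , 4.2]), array([ 0.5, -0.4,  0.6]))
(-0.065, 0.192) (array([  2.9,   9. , -93.8]), array([ 0.5, -0.4,  0.6]))
(0.03, 0.192) (array([-17.8, 101.7, -93.8]), array([ 0.5, -0.4,  0.6]))
```

Call:
servo_tool(
  plan=[
    [[0,0,-35,0,0,0,0],[0,0,-70,0,0,0,0],[0,0,-94,0,0,0,0],[-2,10,-94,0,0,0,0],[-4,20,-94,0,0,0,0],[-7,30,-94,0,0,0,0],[-9,40,-94,0,0,0,0],[-11,50,-94,0,0,0,0],[-13,60,-94,0,0,0,0],[-16,70,-94,0,0,0,0]],
  ],
)

```text
time_s: 20.05
tool_pos: [0.4601, -0.1542, 0.1946]
tcp_rot: [0.002, 0.624, 0.781, -0.002]
force: [1.4, -0.5, 4.4]
width: -0.0003
finger_force: 0.8
```

```bash
cat > flap.py <<'E'
from h import *
s=sensors.state(); p=s['tool_pos']-pan(0,0,0); print(s['time_s'],'tcp pan',p@xp,p@yp,p[2],s['force'])
b=cap('side'); g=b['img'].mean(2)
for th in(0,.5,1,1.3,1.5,1.7,1.95):
    u,v=proj(b,pan(0,.013+.108*np.cos(th),.094+.108*np.sin(th))); print(th,round(u),round(v),g[int(v)-2:int(v)+3,int(u)-2:int(u)+3].mean().round())
E
python3 flap.py
```

```text
20.05 tcp pan 0.00035922616425665996 0.005828324584348087 0.19460188619423088 [ 1.39528782 -0.45878874  4.44434152]
0 271 246 156.0
0.5 273 230 174.0
1 281 220 114.0
1.3 288 218 75.0
1.5 293 219 57.0
1.7 299 222 90.0
1.95 306 227 136.0
```

Call:
servo_tool(
  plan=[
    [[-2,8,0,0,0,0,0],[-3,16,0,0,0,0,0],[-5,24,0,0,0,0,0],[-7,32,0,0,0,0,0],[-7,32,0,0,0,0,0]],
  ],
)

```text
time_s: 20.6
tool_pos: [0.4517, -0.121, 0.1929]
tcp_rot: [-0.0, 0.623, 0.782, -0.003]
force: [-0.1, -0.9, -0.2]
width: 0.0001
finger_force: 0.0
```

```bash
python3 flap.py
```

```text
20.6 tcp pan -0.0005923303780358564 0.040047804233395434 0.19292802647670423 [-0.07066893 -0.87706315 -0.16933341]
0 271 246 154.0
0.5 273 230 171.0
1 281 220 56.0
1.3 288 218 78.0
1.5 293 219 79.0
1.7 299 222 95.0
1.95 306 227 134.0
```

Call:
servo_tool(
  plan=[
    [[0,0,20,0,0,0,0],[0,0,50,0,0,0,0],[0,0,90,0,0,0,0],[0,0,110,0,0,0,0],[0,0,110,0,0,0,0],[0,0,110,0,0,0,0],[0,0,110,0,0,0,0],[0,0,110,0,0,0,0],[0,0,110,0,0,0,0],[0,0,110,0,0,0,0]],
  ],
)

```text
time_s: 21.65
tool_pos: [0.4518, -0.1228, 0.3028]
tcp_rot: [-0.0, 0.624, 0.781, -0.003]
force: [-0.4, -1.0, 0.9]
width: -0.0003
finger_force: 0.0
```

```bash
python3 flap.py; python3 - <<'E'
from h import *
import pickle
a0,b0=pickle.load(open('cams.pkl','rb')); b=cap('side'); a=cap('scene')
# template matching of initial patches in the new images: shift in px
for n,c0,c,(u0,v0,u1,v1) in[('roaster lid',b0,b,(255,240,345,305)),('tab',b0,b,(262,236,282,252)),('scoop',b0,b,(212,205,285,253)),('salt',b0,b,(318,222,344,256)),('pepper',b0,b,(292,193,314,232)),('tin',b0,b,(400,248,430,312)),('scoop top',a0,a,(185,285,290,350))]:
    t=c0['img'][v0:v1,u0:u1]; r=cv2.matchTemplate(c['img'][v0-15:v1+15,u0-15:u1+15],t,cv2.TM_CCOEFF_NORMED); _,mx,_,l=cv2.minMaxLoc(r); print(n,round(mx,3),l[0]-15,l[1]-15)
E
```

```text
21.65 tcp pan -0.0008828755701296379 0.038351036062146085 0.30276948200632575 [-0.3825283  -0.99471893  0.88407842]
0 271 246 83.0
0.5 273 230 175.0
1 281 220 116.0
1.3 288 218 97.0
1.5 293 219 74.0
1.7 299 222 97.0
1.95 306 227 98.0
roaster lid 0.984 0 0
tab 0.808 0 0
scoop 0.804 0 0
salt 1.0 0 0
pepper 0.994 0 0
tin 0.999 0 0
scoop top 0.797 0 -1
```

Call:
servo_tool(
  plan=[
    [[0,0,20,0,0,0,0],[0,0,40,0,0,0,0],[0,0,40,0,0,0,0],[0,0,40,0,0,0,0],[0,0,40,0,0,0,0],[0,0,40,0,0,0,0]],
  ],
)

```text
time_s: 22.4
tool_pos: [0.4515, -0.1226, 0.3423]
tcp_rot: [-0.0, 0.624, 0.781, -0.003]
force: [-0.2, 0.7, -0.5]
width: 0.0002
finger_force: 0.0
```

```bash
python3 - <<'E'
from h import *
import pickle
a0,b0=pickle.load(open('cams.pkl','rb')); b=cap('side'); a=cap('scene')
for n,c0,c,(u0,v0,u1,v1) in[('tab',b0,b,(262,238,282,252)),('handle',b0,b,(214,208,238,226)),('tab scene',a0,a,(321,268,341,286)),('handle scene',a0,a,(190,328,226,356))]:
    for q in(c0,c):
        y,x=np.where(q['img'][v0:v1,u0:u1].max(2)<70); print(n,len(x),(x.mean()+u0).round(2),(y.mean()+v0).round(2))
m=lambda c:(lambda h:(((h[...,0]<12)|(h[...,0]>170))&(h[...,1]>120)&(h[...,2]<150)&(h[...,2]>20)))(cv2.cvtColor(c['img'],cv2.COLOR_RGB2HSV))
for c in(a0,a): print('brown near scoop',m(c)[285:350,205:290].sum())
E
```

```text
tab 39 267.51 244.18
tab 9 267.0 242.89
handle 17 229.88 221.06
handle 1 233.0 223.0
tab scene 168 327.82 277.14
tab scene 176 327.77 277.13
handle scene 281 206.0 342.94
handle scene 289 205.63 342.04
brown near scoop 236
brown near scoop 57
```

```bash
python3 -c "
from workcell import manip; print(manip.close_job())"
```

```text
the job is handed in; nothing more can be done
None
```

I handed the job in at about 22 s with the flap shut and the empty scoop standing back on the board; the roaster and jars showed no movement in the camera images. I saw three chestnuts in the pan's open half; the other three were out of sight under the lid, and none were spilled or left in the scoop.

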